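Pack two cake-slice cartons head to tail

TASK

Pack the two long wedge-shaped cake-slice cartons into the empty wooden tray head to tail, so that together they fill its rectangle: slanted sides facing each other, the narrow end of one beside the wide end of the other, both right way up and flat on the tray floor. Lower each one in, do not drop it, and leave the short wedge carton where it stands.

Things in the scene. Friction and masses are not known exactly. Their poses are not given: they have to be found in the camera images.
- tray: low open dark-wood tray, fixed. Origin: centre of its underside; x along its longer side, z up. Outside 155 x 130 mm, inside 141 (x) x 116 (y) mm, walls 7 mm thick, rim 24 mm and inner floor 6 mm above the worktop. A tall juice press is fixed 0.64 m ahead and 0.20 m to the right of the robot's base, 0.22 m across and 0.54 m high: steer round it.
- carton_a: long kraft-card wedge carton, 125 long, 50 high (mm), 0.15 kg; from above a right-angled trapezoid. Origin: underside, below the middle of the tab on top; +x to narrow end. Wide end (70) at x=-54, narrow end (30) at x=+71, straight side at y=-19, slanted side from y=+51 (wide end) to +11. Tab: upright fin 52 along x, 10 thick along y, from 50 to 84 above the underside; grip it from above.
- carton_b: the second long carton, the same in every way as carton_a (same hand, not mirrored). Either may take either place in the tray.
- short_carton: wedge carton of the same make but only 75 mm long, 50 mm high, ends 70 and 30 mm wide, not to be packed. Origin: underside, below the middle of its 42 mm tab; +x points to its narrow end (x = +43 mm; wide end x = -32 mm, straight side y = -19 mm).

How it is judged:
By the outcome, as a careful person would: the job done as asked, in the order asked, and still so for the second after the job is handed in, with the robot touching nothing.
It also fails if it takes over 67 s, if anything falls off the work surface, if the arm or the gripper's body presses on something with over 40 N, if the wrist force passes 120 N, or if a joint passes its speed limit or range.

ROBOT

A 6-joint arm with a two-finger parallel gripper is mounted at the origin on a cart in front of the work surface, level with it; the furniture and walls round the work are solid. World frame = base frame: x ahead of the robot, y to its left, z up, the work surface at z = 0. Lengths are in m, angles in degrees, forces in N, time in s.
With the tool pointing down it reaches from about 0.4 to 0.825 m from the base axis. Payload 7 kg.
Tool frame: the origin (TCP) lies between the finger pads; the fingertips stand 25 mm ahead of it and the grasp point (between the pads) lies 6 mm ahead of it; z points along the fingers, y is the line along which they close (so a half turn about z gives the same grasp; the last joint's range is limited). The gripper opens to 88 mm and grips with 3 to 60 N. Pads are 19 mm wide; open, the fingers measure 130 mm over their backs; the gripper's body (78 mm by 193 mm) begins 47 mm behind the grasp point.
Start: joints at [-48.638, 20.546, 0.682, 0, -70.136, -16.507], TCP at [0.284, -0.612, 0.252] pointing down, gripper open.
Joint ranges: [-176.03, 176.03], [-82.01, 121.73], [-58.28, 71.71], [-173.87, 95.51], [-174.79, -0.11], [-173.66, 173.66]. Speed limits (degrees/s): [136.94, 136.94, 172.46, 180, 180, 180].

INTERFACE

Orientations are given as [roll, pitch, yaw] about the fixed x, y, z axes, in that order (R = Rz(yaw) Ry(pitch) Rx(roll)).
In Python, from plant import ctrl, eyes, ticket gives the robot as it stands (ctrl), with the cameras (eyes) and the job (ticket).
- The arm moves only by the tool shift_gripper, called after "Call:" as name(argument=value, ...) on one line, values as JSON. Schema: {"type":"object","properties":{"increments":{"type":"array","items":{"type":"number"},"minItems":5,"maxItems":40},"only":{"type":"string"},"quiet":{"type":"boolean"},"lines":{"type":"string"}},"required":["increments"],"additionalProperties":false}. increments is one flat list of numbers that holds 1 to 8 rows one after another, with no inner brackets; each row has 5 numbers: dx, dy, dz in a scale on which 1.0 is 100 cm, then a turn about the tool's z in shares of 90 degrees (1.0 is 90 degrees), then the finger opening in m; each row is the pose to reach, as a shift and turn from the pose commanded when the call began, along the tool's axes at that moment; what a row does not reach only later rows make up. A row lasts 1/8 s, in which the tool goes at most 0.0625 m and 10.7 degrees, less where a joint would pass 70% of its speed; a pose out of reach is approached as far as the arm can. The fingers move at their own pace and stop on an object; the grip force is fixed at half the most. Time passes only in rows, so rows that do not move let the fingers close. The tool returns the time, the measured TCP pose, the force, the opening and the grip force at its end. only (a regular expression) keeps the lines of the reply that match it, lines (a string "A,B") keeps lines A to B, and quiet returns only ok. No shift or turn number may pass 1 either way. Input that does not fit is refused with a message, and nothing moves.
- ctrl.get_obs(): the state, without advancing time (a new reading comes with each control period).
- eyes.snapshot(name): name is "side" or "top"; returns a dict with "frame" (480x640x3 uint8, red, green, blue), "z_map" (480x640 float32, m along the optical axis (not along the pixel's ray), 0 where there is no reading), "fovy" (degrees; the focal length in pixels is half the picture's height over the tangent of half this angle, whatever the lens; pixels are square), "cx", "cy" (the principal point, pixels), "k1" (the pictures are not rectified: a ray, as slopes to the right and down, at radius r is drawn at 1 + k1 r^2 times it, then the intrinsics apply), "R" (3x3) and "t" (3): a world point X has camera coordinates R X + t. Camera axes: x right, y down, z forward; pixel columns grow to the right and rows downward; lengths in m; the calibration is good to about 2 mm. A picture is of the moment at which its call begins.
- ticket.close_job(): hands the job in; it is judged then, once.
The state is a dict: "clock": time; "joint_pos": joint angles; "qvel": joint speeds; "tau": joint torques, N m; "tool_pos": TCP position; "orientation": TCP orientation; "force": force on the tool from outside, world axes, zero at the start; "moment": the same for the moment, N m; "opening": finger opening in m; "gripper_force": force on a finger pad.
Only numpy, scipy, OpenCV 4.12 (cv2) and the standard library are available. Lean on these libraries where they do the work, as an engineer would, in place of code of your own. Each camera call takes 0.05 s, during which the arm holds its last target. There are 200 camera calls.

## Working session

There is one attempt and no reset: what is moved stays moved. The work goes in short steps, Python scripts to look and compute and a tool call to move; the robot and the scene stay as the last step left them, time stands still between calls to the robot, and variables do not carry over. Pictures are saved under pics/ and viewed, at most 10 in all, crops included, and the job is handed in when it is done.

```bash
ls; mkdir -p pics; python3 - <<'E'
from plant import ctrl, eyes, ticket
import cv2,numpy as np
for n in("top","side"):
    s=eyes.snapshot(n); cv2.imwrite(f"pics/{n}0.png",s["frame"][:,:,::-1]); np.savez(f"{n}0.npz",**s)
    print(n,s["fovy"],s["cx"],s["cy"],s["k1"],s["R"].tolist(),s["t"], (s["z_map"]>0).mean())
print(ctrl.get_obs())
E
```

```text
pics
plant.py
top 47.98309272402045 320.3338352870269 233.97226313432446 -0.14594531755067963 [[0.011585471100149694, -0.9998167237482627, -0.015241252332980581], [-0.9827595264525483, -0.008572403291213436, -0.18468954239094174], [0.18452503902221581, 0.01711820128117392, -0.9826787253007703]] [0.05401396 0.53444685 0.94567776] 0.9960091145833333
side 50.39156860454598 315.4155463729472 245.40686068064636 -0.037753215009907325 [[-0.9974923124921845, -0.06731471681026052, -0.02185898944939634], [-0.02203729805961331, 0.5889047382583461, -0.8079019536745164], [0.067256553682345, -0.8053942749719688, -0.5889113836810684]] [0.54544665 0.03109275 0.9522827 ] 0.9900260416666666
{'clock': 0.1, 'joint_pos': array([-4.86388089e+01,  2.05872221e+01,  6.37485536e-01, -1.88451935e-02,
       -7.01361707e+01, -1.65056955e+01]), 'qvel': array([ 0.10970025, -0.18050366,  0.04645842,  0.07158119,  0.12451774,
       -0.07492563]), 'tau': array([-1.77980011e-03, -5.84163022e+01,  2.93750113e+01,  7.01537043e+00,
        1.02101124e-02, -2.93315554e-05]), 'tool_pos': array([ 0.28351402, -0.61211034,  0.25070242]), 'orientation': array([ 1.79912599e+02, -7.42309719e-03, -1.55150915e+02]), 'force': array([-0.64589395, -0.08975461, -0.34602994]), 'moment': array([ 0.03803729,  0.09154486, -0.00995823]), 'gripper_force': 0.0, 'opening': 0.08720693765308937}
```

View pics/top0.png

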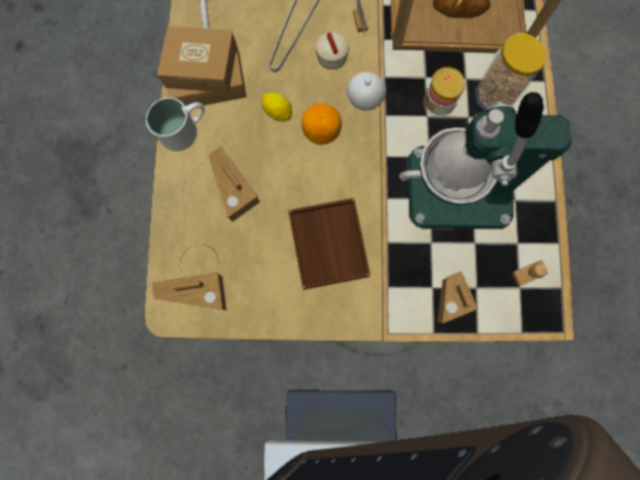

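View pics/side0.png

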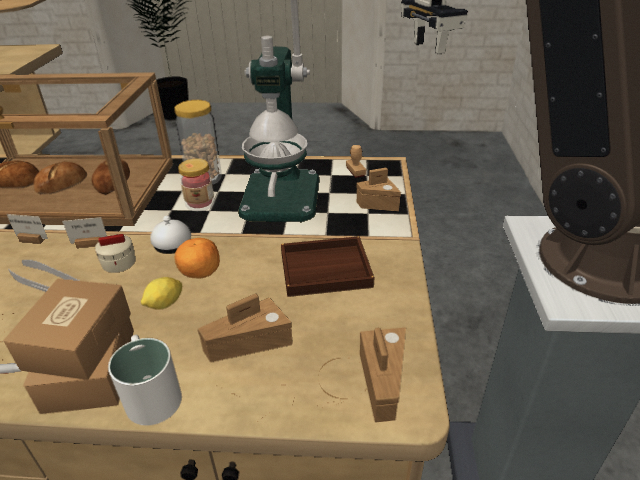

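The top view shows long cartons at about (233,185) and (190,290), the tray at (329,243), the short carton at (457,297) and the press at (475,165). The side view agrees, with the gripper at the upper right, clear of the table. Next I'll measure.

```bash
cat > h.py <<'E'
import cv2,numpy as np
def K(s):
    f=240/np.tan(np.radians(s["fovy"])/2)
    return np.array([[f,0,s["cx"]],[0,f,s["cy"]],[0,0,1.]])
def slopes(s,uv):
    return cv2.undistortPoints(np.float64(uv).reshape(-1,1,2),K(s),np.array([float(s["k1"]),0,0,0])).reshape(-1,2)
def on_plane(s,uv,z):
    d=np.c_[slopes(s,uv),np.ones(len(np.reshape(uv,(-1,2))))]@s["R"]; c=-s["R"].T@s["t"]
    return c+d*((z-c[2])/d[:,2])[:,None]
def cloud(s):
    v,u=np.mgrid[:480,:640]; n=slopes(s,np.c_[u.ravel(),v.ravel()])
    P=np.c_[n,np.ones(len(n))]*s["z_map"].reshape(-1,1)
    return ((P-s["t"])@s["R"]).reshape(480,640,3)
E
python3 - <<'E'
from h import *
for n in("top","side"):
    s=dict(np.load(n+"0.npz")); P=cloud(s); hsv=cv2.cvtColor(s["frame"],cv2.COLOR_RGB2HSV)
    boxes={"top":dict(A=(205,145,262,222),B=(148,265,232,315),S=(432,268,482,326),T=(285,195,375,292)),
           "side":dict(A=(195,290,296,362),B=(355,322,410,422),S=(352,165,405,212),T=(276,235,378,298))}[n]
    for k,(a,b,c,d) in boxes.items():
        Q=P[b:d,a:c]; z=Q[...,2]
        print(n,k,"table z",np.round(np.percentile(z,[2,10,50,90,98]),4))
        if k=="T":
            m=((hsv[b:d,a:c,2]<115)).astype(np.uint8); hz=.024
        else: m=((z>.042)&(z<.06)|(z>.06)).astype(np.uint8); hz=.05
        nn,lab,st,_=cv2.connectedComponentsWithStats(m); i=1+np.argmax(st[1:,4])
        ct=max(cv2.findContours((lab==i).astype(np.uint8),0,2)[0],key=cv2.contourArea).reshape(-1,2)+[a,b]
        W=on_plane(s,ct,hz)[:,:2]
        r=cv2.minAreaRect(np.float32(W*1000)); print("  rect",np.round(r[0],1),np.round(r[1],1),round(r[2],1))
        if k!="T":
            ap=cv2.approxPolyDP(np.float32(W*1000).reshape(-1,1,2),6,True).reshape(-1,2); print("  poly",np.round(ap).tolist())
            t=(z>.072)&(z<.092); uv=np.argwhere(t)[:,::-1]+[a,b]
            if len(uv)>5:
                W=on_plane(s,uv,.084)[:,:2]*1000; r=cv2.minAreaRect(np.float32(W)); print("  tab",len(uv),np.round(r[0],1),np.round(r[1],1),round(r[2],1))
E
```

```text
top A table z [-0.0041 -0.0023  0.0016  0.0514  0.0831]
  rect [634.1 243.1] [127.6  68.8] 36.5
  poly [[703.0, 257.0], [681.0, 275.0], [563.0, 233.0], [606.0, 179.0]]
  tab 150 [634.8 225.1] [54.3 10.9] 35.4
top B table z [-0.0038 -0.002   0.0026  0.0517  0.0832]
  rect [419.1 302.4] [ 69.8 127.4] 8.4
  poly [[399.0, 235.0], [461.0, 251.0], [439.0, 369.0], [413.0, 365.0], [393.0, 242.0]]
  tab 177 [433.3 295.7] [11.2 52.9] 10.3
top S table z [-0.0044 -0.0027  0.0017  0.0526  0.0838]
  rect [ 421.  -181.7] [74.8 71. ] 21.1
  poly [[467.0, -198.0], [454.0, -171.0], [374.0, -162.0], [399.0, -225.0]]
  tab 162 [ 420.5 -196.1] [41.3 13.4] 22.6
top T table z [-0.0034 -0.0016  0.0045  0.0215  0.0253]
  rect [522.   44.2] [154.9 128.1] 11.9
side A table z [-0.0019 -0.0009  0.0149  0.0516  0.0825]
  rect [642.7 238.9] [126.7  96.2] 36.9
  poly [[567.0, 234.0], [608.0, 182.0], [623.0, 192.0], [635.0, 173.0], [674.0, 203.0], [667.0, 226.0], [706.0, 258.0], [688.0, 283.0], [568.0, 243.0]]
  tab 319 [637.6 233.6] [54.1 21.2] 37.3
side B table z [-0.0016 -0.0006  0.0324  0.0517  0.0835]
  rect [424.1 307.3] [ 68.7 134.9] 5.4
  poly [[400.0, 237.0], [463.0, 250.0], [439.0, 376.0], [413.0, 366.0]]
  tab 281 [436.2 304.3] [11.9 60.3] 9.0
side S table z [-0.0022 -0.0008  0.0167  0.0574  0.0826]
  rect [ 428.6 -204.7] [ 84.9 127.7] 12.3
  poly [[438.0, -265.0], [442.0, -213.0], [466.0, -203.0], [466.0, -176.0], [445.0, -156.0], [436.0, -164.0], [432.0, -156.0], [388.0, -158.0], [382.0, -150.0], [377.0, -166.0], [401.0, -228.0], [399.0, -271.0]]
  tab 129 [ 423.3 -186.8] [48.7 30.9] 22.5
side T table z [-0.0018 -0.0006  0.0059  0.0226  0.0249]
  rect [517.3  49. ] [171.5 167.8] 11.6
```

```bash
cat > go.py <<'E'
import sys,json,numpy as np
from plant import ctrl, eyes, ticket
from scipy.spatial.transform import Rotation as Ro
o=ctrl.get_obs(); R=Ro.from_euler("xyz",o["orientation"],degrees=True).as_matrix(); yaw=o["orientation"][2]
print("clock %.2f"%o["clock"],"pos",np.round(o["tool_pos"],4),"rpy",np.round(o["orientation"],2),"q",np.round(o["joint_pos"],1),"F",np.round(o["force"],1),"open %.4f grip %.1f"%(o["opening"],o["gripper_force"]))
p=o["tool_pos"]
for w in json.loads(sys.argv[1]):
    d=R.T@(np.array(w[:3])-o["tool_pos"]); t=-(w[3]-yaw); t=(t+180)%360-180
    print(w,"->",np.round(d,4),"turn %.1f"%t,"step %.3f"%np.linalg.norm(np.array(w[:3])-p)); p=np.array(w[:3])
E
python3 go.py '[[0.18,-0.38,0.25,-155],[0.30,-0.30,0.25,-155],[0.39,-0.16,0.25,-155],[0.42,0,0.25,-155],[0.42,0.1,0.25,-155],[0.50,0.19,0.25,-143.5],[0.6355,0.2252,0.2,-143.5]]'
python3 - <<'E'
from h import *
s=dict(np.load("top0.npz"));P=cloud(s)
h=cv2.cvtColor(s["frame"],cv2.COLOR_RGB2HSV)
m=np.zeros((480,640),np.uint8);m[195:292,285:375]=(h[195:292,285:375,2]<115)
P2=P.copy()
W=P2[(m>0)&(P[...,2]>.018)&(P[...,2]<.03)][:,:2]*1000
print(cv2.minAreaRect(np.float32(W)),len(W))
E
```

```text
clock 0.10 pos [ 0.2835 -0.6121  0.2507] rpy [ 1.7991e+02 -1.0000e-02 -1.5515e+02] q [-48.6  20.6   0.6  -0.  -70.1 -16.5] F [-0.6 -0.1 -0.3] open 0.0872 grip 0.0
[0.18, -0.38, 0.25, -155] -> [-0.0036  0.2541  0.0011] turn -0.2 step 0.254
[0.3, -0.3, 0.25, -155] -> [-0.1461  0.2763  0.0011] turn -0.2 step 0.144
[0.39, -0.16, 0.25, -155] -> [-0.2866  0.3655  0.0012] turn -0.2 step 0.166
[0.42, 0, 0.25, -155] -> [-0.3811  0.4981  0.0014] turn -0.2 step 0.163
[0.42, 0.1, 0.25, -155] -> [-0.4231  0.5888  0.0015] turn -0.2 step 0.100
[0.5, 0.19, 0.25, -143.5] -> [-0.5335  0.6369  0.0016] turn -11.7 step 0.120
[0.6355, 0.2252, 0.2, -143.5] -> [-0.6713  0.6118  0.0515] turn -11.7 step 0.149
((523.1530151367188, 44.50079345703125), (153.45066833496094, 128.17050170898438), 11.428196907043457) 912
```

Call:
shift_gripper(increments=[0, 0.25, 0, 0, 0.085, 0, 0.25, 0, 0, 0.085, 0, 0.25, 0, 0, 0.085, 0, 0.25, 0, 0, 0.085, 0, 0.25, 0, 0, 0.085, -0.146, 0.276, 0, 0, 0.085, -0.146, 0.276, 0, 0, 0.085, -0.146, 0.276, 0, 0, 0.085])

```text
clock: 1.1
tool_pos: [0.3025, -0.2995, 0.2517]
orientation: [-180.0, 0.0, -155.0]
force: [-0.6, 0.3, 0.7]
opening: 0.0852
gripper_force: 0.0
```

```bash
python3 go.py '[[0.30,-0.30,0.25,-155],[0.39,-0.16,0.25,-155],[0.42,0,0.25,-155],[0.42,0.1,0.25,-155]]'
```

```text
clock 1.10 pos [ 0.3025 -0.2995  0.2517] rpy [-1.7998e+02  2.0000e-02 -1.5502e+02] q [-17.9  -3.9 -28.7  -0.  -65.2 -47.1] F [-0.6  0.3  0.7] open 0.0852 grip 0.0
[0.3, -0.3, 0.25, -155] -> [0.0025 0.0006 0.0017] turn -0.0 step 0.003
[0.39, -0.16, 0.25, -155] -> [-0.1382  0.0895  0.0017] turn -0.0 step 0.166
[0.42, 0, 0.25, -155] -> [-0.2329  0.2219  0.0017] turn -0.0 step 0.163
[0.42, 0.1, 0.25, -155] -> [-0.2752  0.3125  0.0017] turn -0.0 step 0.100
```

Call:
shift_gripper(increments=[-0.138, 0.09, 0, 0, 0.085, -0.138, 0.09, 0, 0, 0.085, -0.138, 0.09, 0, 0, 0.085, -0.233, 0.222, 0, 0, 0.085, -0.233, 0.222, 0, 0, 0.085, -0.233, 0.222, 0, 0, 0.085, -0.275, 0.312, 0, 0, 0.085, -0.275, 0.312, 0, 0, 0.085])

```text
clock: 2.1
tool_pos: [0.4189, 0.1006, 0.2515]
orientation: [-180.0, 0.0, -155.1]
force: [0.7, 0.2, 0.1]
opening: 0.0853
gripper_force: 0.0
```

```bash
python3 go.py '[[0.6355,0.2252,0.15,-143.5],[0.6355,0.2252,0.079,-143.5]]'
```

```text
clock 2.10 pos [0.4189 0.1006 0.2515] rpy [-180.      0.   -155.07] q [  39.9   -3.3  -28.2    0.   -65.1 -105. ] F [0.7 0.2 0.1] open 0.0853 grip 0.0
[0.6355, 0.2252, 0.15, -143.5] -> [-0.2489  0.0217  0.1015] turn -11.6 step 0.270
[0.6355, 0.2252, 0.079, -143.5] -> [-0.2489  0.0217  0.1725] turn -11.6 step 0.071
```

Units first: turns go in shares of 90 degrees. So -11.6 degrees is -0.1289.

Call:
shift_gripper(increments=[-0.249, 0.022, 0.1, -0.1289, 0.06, -0.249, 0.022, 0.1, -0.1289, 0.06, -0.249, 0.022, 0.1, -0.1289, 0.06, -0.249, 0.022, 0.1, -0.1289, 0.06, -0.249, 0.022, 0.1, -0.1289, 0.06, -0.249, 0.022, 0.1, -0.1289, 0.06])

```text
clock: 2.85
tool_pos: [0.6356, 0.2226, 0.1492]
orientation: [180.0, -0.2, -143.6]
force: [-0.4, -0.2, -0.0]
opening: 0.0598
gripper_force: 0.0
```

```bash
python3 go.py '[[0.6355,0.2252,0.079,-143.5]]'
python3 - <<'E'
from plant import ctrl, eyes, ticket
import cv2,numpy as np
s=[cv2.resize(eyes.snapshot(n)["frame"][r:r+170,c:c+200,::-1],(400,340)) for n,r,c in(("top",90,150),("side",220,160))]
cv2.imwrite("pics/a1.png",np.hstack(s))
E
```

```text
clock 2.85 pos [0.6356 0.2226 0.1492] rpy [ 180.     -0.19 -143.56] q [ 35.8  24.7  -6.8  -0.  -58.6 -89.4] F [-0.4 -0.2 -0. ] open 0.0598 grip 0.0
[0.6355, 0.2252, 0.079, -143.5] -> [-0.0017  0.0021  0.0702] turn -0.1 step 0.070
```

View pics/a1.png

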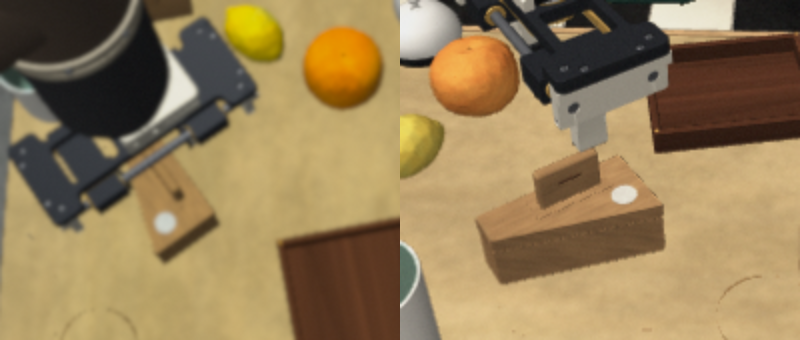

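The gripper is above carton A's tab (567,175 in the right half), and the finger line runs across the tab. Descending.

Call:
shift_gripper(increments=[0, 0, 0.035, 0, 0.06, 0, 0, 0.055, 0, 0.06, 0, 0, 0.068, 0, 0.06, 0, 0, 0.07, 0, 0.06, 0, 0, 0.07, 0, 0.06])

```text
clock: 3.58
tool_pos: [0.6356, 0.2228, 0.0827]
orientation: [-180.0, 0.1, -143.5]
force: [-0.2, 0.3, 0.4]
opening: 0.0601
gripper_force: 0.0
```

```bash
python3 go.py '[[0.6355,0.2252,0.079,-143.5]]'
```

```text
clock 3.58 pos [0.6356 0.2228 0.0827] rpy [-1.7999e+02  9.0000e-02 -1.4353e+02] q [ 35.9  28.3 -10.8   0.  -50.8 -89.4] F [-0.2  0.3  0.4] open 0.0601 grip 0.0
[0.6355, 0.2252, 0.079, -143.5] -> [-0.0013  0.0019  0.0037] turn -0.0 step 0.004
```

Call:
shift_gripper(increments=[-0.001, 0.002, 0.003, 0, 0.06, -0.001, 0.002, 0.003, 0, 0.03, -0.001, 0.002, 0.003, 0, 0.0, -0.001, 0.002, 0.003, 0, 0.0, -0.001, 0.002, 0.003, 0, 0.0, -0.001, 0.002, 0.003, 0, 0.0, -0.001, 0.002, 0.003, 0, 0.0, -0.001, 0.002, 0.003, 0, 0.0])

```text
clock: 4.58
tool_pos: [0.6348, 0.2248, 0.0785]
orientation: [180.0, -0.0, -143.5]
force: [0.8, -1.1, -0.6]
opening: 0.0099
gripper_force: 30.0
```

```bash
python3 go.py '[[0.6355,0.2252,0.15,-143.5]]'
```

```text
clock 4.58 pos [0.6348 0.2248 0.0785] rpy [ 1.8000e+02 -1.0000e-02 -1.4355e+02] q [ 36.   28.6 -10.9  -0.  -50.4 -89.6] F [ 0.8 -1.1 -0.6] open 0.0099 grip 30.0
[0.6355, 0.2252, 0.15, -143.5] -> [-0.0008 -0.0001 -0.0715] turn -0.0 step 0.072
```

Call:
shift_gripper(increments=[0, 0, -0.03, 0, 0, 0, 0, -0.09, 0, 0, 0, 0, -0.09, 0, 0, 0, 0, -0.09, 0, 0])

```text
clock: 5.08
tool_pos: [0.6345, 0.2248, 0.1684]
orientation: [180.0, 0.0, -143.6]
force: [-0.7, 0.1, -1.9]
opening: 0.01
gripper_force: 30.0
```

```bash
python3 go.py '[[0.5211,0.0093,0.165,-168.3]]'
```

```text
clock 5.08 pos [0.6345 0.2248 0.1684] rpy [ 1.7997e+02  1.0000e-02 -1.4357e+02] q [ 36.   23.7  -5.8  -0.  -60.5 -89.6] F [-0.7  0.1 -1.9] open 0.0100 grip 30.0
[0.5211, 0.0093, 0.165, -168.3] -> [ 0.2192 -0.1061  0.0033] turn 24.7 step 0.244
```

Converted, 24.7 degrees is 0.2744.

Call:
shift_gripper(increments=[0.05, -0.024, 0, 0.0667, 0, 0.1, -0.048, 0, 0.1333, 0, 0.15, -0.072, 0, 0.2, 0, 0.2, -0.097, 0, 0.2667, 0, 0.219, -0.106, 0, 0.2744, 0, 0.219, -0.106, 0, 0.2744, 0, 0.219, -0.106, 0, 0.2744, 0])

```text
clock: 5.95
tool_pos: [0.5221, 0.01, 0.1681]
orientation: [-180.0, -0.0, -168.2]
force: [-0.1, 0.1, -1.5]
opening: 0.01
gripper_force: 30.0
```

```bash
python3 go.py '[[0.5211,0.0093,0.0845,-168.3]]'
python3 - <<'E'
from plant import ctrl, eyes, ticket
import cv2,numpy as np
for n in("top","side"):
    s=eyes.snapshot(n); np.savez(n+"1.npz",**s)
    if n=="top":a=cv2.resize(s["frame"][130:310,250:450,::-1],(400,360))
    else:b=cv2.resize(s["frame"][150:330,230:430,::-1],(400,360))
cv2.imwrite("pics/a2.png",np.hstack([a,b]))
E
```

```text
clock 5.95 pos [0.5221 0.01   0.1681] rpy [-1.7999e+02 -2.0000e-02 -1.6820e+02] q [  22.6   10.4  -25.1    0.   -54.5 -100.8] F [-0.1  0.1 -1.5] open 0.0100 grip 30.0
[0.5211, 0.0093, 0.0845, -168.3] -> [ 0.0011 -0.0004  0.0836] turn 0.1 step 0.084
```

View pics/a2.png

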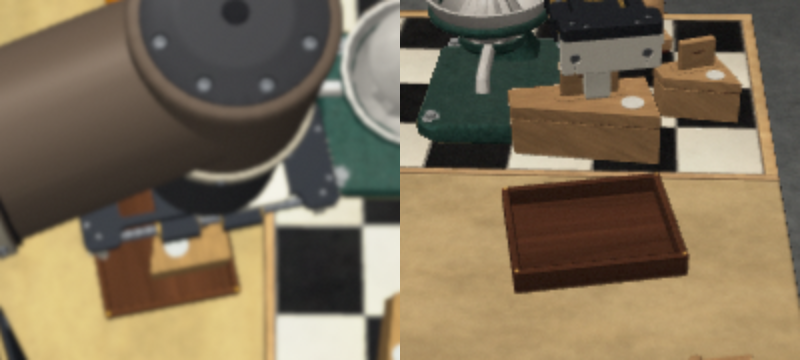

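The left crop shows the wrist over the tray. In the right crop the carton hangs level, right way up, with underside corners near (514,152) and (658,163). I'll check the grip offset.

```bash
python3 - <<'E'
from h import *
s=dict(np.load("side1.npz")); z=.0896
W=on_plane(s,[[287,226],[359,231.5]],z)*1000; T=on_plane(s,[[285,196],[359.5,206]],z+.05)*1000
th=np.radians(11.8);R=np.array([[np.cos(th),-np.sin(th)],[np.sin(th),np.cos(th)]])
for P in(W,T):
    print(np.round(P[:,:2],1), "local", np.round((P[:,:2]-[522.1,10])@R,1))
# tray rim outer corners in side crop -> world z=.024
c=np.array([[503,191],[658,176],[687,255],[514,273]],float); uv=np.c_[(c[:,0]-400)/2+230,c[:,1]/2+150]
Q=on_plane(s,uv,.024)*1000; t=np.radians(11.7);R=np.array([[np.cos(t),-np.sin(t)],[np.sin(t),np.cos(t)]])
print(np.round(Q[:,:2],1),np.round((Q[:,:2]-[522.5,44.3])@R,1))
E
```

```text
[[593.6  33.4]
 [465.2  46.1]] local [[ 74.7   8.3]
 [-48.3  47. ]]
[[596.7  13. ]
 [465.7  42.3]] local [[ 73.6 -12.3]
 [-48.6  43.2]]
[[611.2   3.3]
 [463.2 -27. ]
 [438.   92. ]
 [587.1 122.4]] [[ 78.5 -58.1]
 [-72.5 -57.8]
 [-73.   63.9]
 [ 79.1  63.4]]
```

```bash
python3 - <<'E'
from h import *
t=np.radians(11.7);R=np.array([[np.cos(t),-np.sin(t)],[np.sin(t),np.cos(t)]])
for n,(a,b,c,d) in(("top",(285,195,375,292)),("side",(272,230,382,302))):
    s=dict(np.load(n+"0.npz"));P=cloud(s);h=cv2.cvtColor(s["frame"],cv2.COLOR_RGB2HSV)
    v,u=np.mgrid[b:d,a:c]; z=P[b:d,a:c,2]
    m=(h[b:d,a:c,2]<125)&(z>.020)&(z<.03)
    L=(on_plane(s,np.c_[u[m],v[m]],.024)[:,:2]*1000-[522.5,44.3])@R
    x,y=L.T; print(n,len(x))
    for nm,q,o in(("x+",x[(x>60)&(abs(y)<45)],1),("x-",x[(x<-60)&(abs(y)<45)],1),("y+",y[(y>48)&(abs(x)<60)],1),("y-",y[(y<-48)&(abs(x)<60)],1)):
        print(nm,len(q),np.round(np.percentile(q,[2,50,98]),1))
    e=(y>48)&(abs(x)<60);f=(y<-48)&(abs(x)<60);print("slopes deg",[round(np.degrees(np.polyfit(x[k],y[k],1)[0]),2) for k in(e,f)])
E
```

```text
top 916
x+ 137 [71.4 74.4 77.3]
x- 172 [-75.9 -72.5 -69.2]
y+ 224 [57.7 61.1 64.3]
y- 193 [-64.3 -61.3 -58.2]
slopes deg [np.float64(-0.21), np.float64(0.0)]
side 888
x+ 117 [73.7 77.  80.3]
x- 121 [-73.9 -70.2 -66.4]
y+ 267 [58.  63.  68.5]
y- 200 [-64.8 -59.6 -53.1]
slopes deg [np.float64(-0.26), np.float64(-0.26)]
```

```bash
python3 - <<'E'
from h import *
def face(s,o,yaw,z0,box):
    a,b,c,d=box; P=cloud(s)[b:d,a:c].reshape(-1,3)*1000; t=np.radians(yaw);R=np.array([[np.cos(t),-np.sin(t)],[np.sin(t),np.cos(t)]])
    L=(P[:,:2]-o)@R; z=P[:,2]-z0
    m=(z>8)&(z<42)&(abs(L[:,0]-8)<50)&(abs(L[:,1]-31+.32*(L[:,0]-8.5))<14)
    L=L[m]; res=L[:,1]-(31-.32*(L[:,0]-8.5)); k=np.polyfit(L[:,0],res,1)
    print("face n",m.sum(),"dy median",round(np.median(res),1),"sd",round(res.std(),1),"slope deg",round(np.degrees(k[0]),1),"zmin/max",z[m].min().round(),z[m].max().round())
face(dict(np.load("side0.npz")),[635.5,225.2],36.5,0,(190,285,300,365))
face(dict(np.load("side1.npz")),[522.1,10],11.8,89.6,(275,180,370,240))
E
```

```text
face n 1052 dy median -1.7 sd 1.1 slope deg 0.7 zmin/max 8.0 42.0
face n 954 dy median 0.2 sd 1.4 slope deg -0.1 zmin/max 8.0 42.0
```

Converted, 0.2 degrees is 0.0022.

Call:
shift_gripper(increments=[0.0005, 0.0005, 0.03, 0.0022, 0, 0.0005, 0.0005, 0.06, 0.0022, 0, 0.0005, 0.0005, 0.072, 0.0022, 0, 0.0005, 0.0005, 0.077, 0.0022, 0, 0.0005, 0.0005, 0.077, 0.0022, 0, 0.0005, 0.0005, 0.079, 0.0022, 0, 0.0005, 0.0005, 0.08, 0.0022, 0, 0.0005, 0.0005, 0.08, 0.0022, 0])

```text
clock: 7.05
tool_pos: [0.5212, 0.0099, 0.0889]
orientation: [180.0, 0.0, -168.5]
force: [0.0, -0.3, -1.2]
opening: 0.0102
gripper_force: 30.0
```

```bash
python3 go.py '[[0.5214,0.0104,0.0845,-168.4]]'
```

```text
clock 7.05 pos [0.5212 0.0099 0.0889] rpy [ 1.7999e+02  3.0000e-02 -1.6845e+02] q [  22.7   15.9  -30.5   -0.   -43.6 -101.1] F [ 0.  -0.3 -1.2] open 0.0102 grip 30.0
[0.5214, 0.0104, 0.0845, -168.4] -> [-0.0003  0.0005  0.0044] turn -0.1 step 0.004
```

Call:
shift_gripper(increments=[0, 0, 0.002, 0, 0, 0, 0, 0.003, 0, 0, 0, 0, 0.004, 0, 0, 0, 0, 0.004, 0, 0])

```text
clock: 7.55
tool_pos: [0.5211, 0.0098, 0.0845]
orientation: [-180.0, -0.0, -168.4]
force: [0.6, -0.4, -1.2]
opening: 0.0099
gripper_force: 30.0
```

```bash
python3 go.py '[[0.5214,0.0104,0.0845,-168.4]]'
```

```text
clock 7.55 pos [0.5211 0.0098 0.0845] rpy [-1.8000e+02 -1.0000e-02 -1.6845e+02] q [  22.7   16.2  -30.7    0.   -43.  -101.1] F [ 0.6 -0.4 -1.2] open 0.0099 grip 30.0
[0.5214, 0.0104, 0.0845, -168.4] -> [-0.0004  0.0005 -0.    ] turn -0.0 step 0.001
```

Call:
shift_gripper(increments=[0, 0, 0.0005, 0, 0, 0, 0, 0.001, 0, 0, 0, 0, 0.001, 0, 0])

```text
clock: 7.92
tool_pos: [0.521, 0.0098, 0.0842]
orientation: [-180.0, 0.0, -168.4]
force: [-3.6, 0.3, 6.1]
opening: 0.0095
gripper_force: 30.0
```

Call:
shift_gripper(increments=[0, 0, 0.0005, 0, 0, 0, 0, 0.001, 0, 0, 0, 0, 0.001, 0, 0])

```text
clock: 8.3
tool_pos: [0.5209, 0.0097, 0.084]
orientation: [-180.0, 0.0, -168.4]
force: [-7.6, 0.9, 16.7]
opening: 0.0101
gripper_force: 30.0
```

Contact at the tray floor. I'll ease up slightly, release with a small opening, then rise.

Call:
shift_gripper(increments=[0, 0, -0.001, 0, 0, 0, 0, -0.0015, 0, 0, 0, 0, -0.0015, 0, 0.03, 0, 0, -0.0015, 0, 0.03, 0, 0, -0.0015, 0, 0.03, 0, 0, -0.0015, 0, 0.03])

```text
clock: 9.05
tool_pos: [0.5211, 0.0098, 0.084]
orientation: [-180.0, -0.0, -168.4]
force: [-0.7, 0.3, 0.0]
opening: 0.03
gripper_force: 0.0
```

Call:
shift_gripper(increments=[0, 0, -0.03, 0, 0.03, 0, 0, -0.08, 0, 0.03, 0, 0, -0.12, 0, 0.03, 0, 0, -0.12, 0, 0.03])

```text
clock: 9.55
tool_pos: [0.5229, 0.0103, 0.2075]
orientation: [180.0, 0.4, -168.4]
force: [-0.7, -0.3, -0.3]
opening: 0.0297
gripper_force: 0.0
```

```bash
python3 go.py '[[0.4345,0.296,0.18,-80],[0.4345,0.296,0.0785,-80]]'
```

```text
clock 9.55 pos [0.5229 0.0103 0.2075] rpy [ 179.97    0.38 -168.42] q [  22.7    8.   -22.3    0.   -59.3 -101.1] F [-0.7 -0.3 -0.3] open 0.0297 grip 0.0
[0.4345, 0.296, 0.18, -80] -> [0.0295 0.2976 0.0275] turn -88.4 step 0.300
[0.4345, 0.296, 0.0785, -80] -> [0.0302 0.2975 0.129 ] turn -88.4 step 0.101
```

Converted, -80 degrees is -0.8889.

Call:
shift_gripper(increments=[0.003, 0.03, 0, -0.1111, 0.06, 0.006, 0.07, 0, -0.2222, 0.06, 0.01, 0.11, 0, -0.3333, 0.06, 0.015, 0.15, 0, -0.4444, 0.06, 0.02, 0.19, 0, -0.5556, 0.06, 0.025, 0.23, 0, -0.6667, 0.06, 0.03, 0.27, 0.02, -0.7778, 0.06, 0.03, 0.298, 0.03, -0.8889, 0.06])

```text
clock: 10.55
tool_pos: [0.4307, 0.2967, 0.1723]
orientation: [179.9, -0.1, -88.1]
force: [0.1, -0.9, 0.2]
opening: 0.0602
gripper_force: 0.0
```

```bash
python3 go.py '[[0.4345,0.296,0.15,-80]]'
```

```text
clock 10.55 pos [0.4307 0.2967 0.1723] rpy [ 1.7991e+02 -7.0000e-02 -8.8070e+01] q [ 56.1  10.3 -24.6  -0.  -55.2 -54.1] F [ 0.1 -0.9  0.2] open 0.0602 grip 0.0
[0.4345, 0.296, 0.15, -80] -> [ 0.0008 -0.0038  0.0223] turn -8.1 step 0.023
```

Converted, -8 degrees is -0.0889.

Call:
shift_gripper(increments=[0.001, -0.004, 0.02, -0.0889, 0.06, 0.001, -0.004, 0.02, -0.0889, 0.06, 0.001, -0.004, 0.06, -0.0889, 0.06, 0.001, -0.004, 0.082, -0.0889, 0.06, 0.001, -0.004, 0.09, -0.0889, 0.06, 0.001, -0.004, 0.092, -0.0889, 0.06, 0.001, -0.004, 0.092, -0.0889, 0.06])

```text
clock: 11.42
tool_pos: [0.4365, 0.2953, 0.083]
orientation: [-179.9, 0.1, -80.5]
force: [0.2, -0.7, 0.1]
opening: 0.0602
gripper_force: 0.0
```

```bash
python3 go.py '[[0.4345,0.296,0.0785,-80]]'
python3 - <<'E'
from plant import ctrl, eyes, ticket
import cv2,numpy as np
a=cv2.resize(eyes.snapshot("top")["frame"][180:330,140:400,::-1],(520,300))
b=cv2.resize(eyes.snapshot("side")["frame"][230:430,260:440,::-1],(270,300))
cv2.imwrite("pics/b1.png",np.hstack([a,b]))
E
```

```text
clock 11.43 pos [0.4365 0.2953 0.083 ] rpy [-1.7994e+02  5.0000e-02 -8.0490e+01] q [ 55.4  16.8 -30.2   0.  -43.  -45.9] F [ 0.2 -0.7  0.1] open 0.0602 grip 0.0
[0.4345, 0.296, 0.0785, -80] -> [-0.001   0.0018  0.0045] turn -0.5 step 0.005
```

View pics/b1.png

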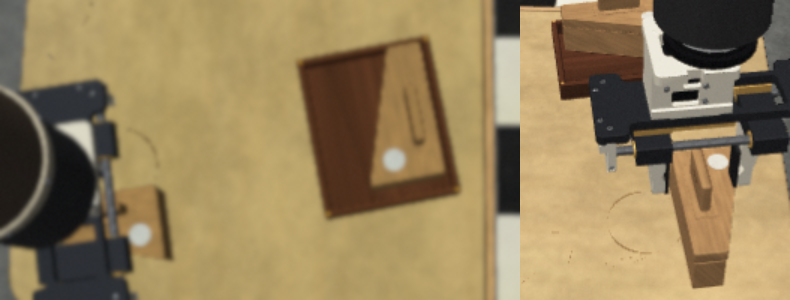

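Carton A lies flat in the tray along its right wall (left half, about (410,115)). The fingers straddle B's tab (right half, (702,180)). Closing.

Converted, -0.5 degrees is -0.0056.

Call:
shift_gripper(increments=[-0.001, 0, 0.004, -0.0056, 0.06, -0.001, 0, 0.004, -0.0056, 0.03, -0.001, 0, 0.004, -0.0056, 0, -0.001, 0, 0.004, -0.0056, 0, -0.001, 0, 0.004, -0.0056, 0, -0.001, 0, 0.004, -0.0056, 0, -0.001, 0, 0.004, -0.0056, 0])

```text
clock: 12.4
tool_pos: [0.4359, 0.2959, 0.0781]
orientation: [180.0, 0.0, -79.9]
force: [-0.7, 0.2, -0.6]
opening: 0.0097
gripper_force: 30.0
```

```bash
python3 go.py '[[0.4345,0.296,0.0785,-80]]'
python3 - <<'E'
from plant import ctrl, eyes, ticket
from h import *
s=eyes.snapshot("top");np.savez("top2.npz",**s);P=cloud(s);a,b,c,d=280,190,380,292;z=P[b:d,a:c,2]
m=((z>.048)).astype(np.uint8); n,l,st,_=cv2.connectedComponentsWithStats(m);i=1+np.argmax(st[1:,4])
ct=max(cv2.findContours((l==i).astype(np.uint8),0,2)[0],key=cv2.contourArea).reshape(-1,2)+[a,b]
W=np.float32(on_plane(s,ct,.056)[:,:2]*1000); print(cv2.minAreaRect(W)); print(cv2.approxPolyDP(W.reshape(-1,1,2),5,True).reshape(-1,2).round(1).tolist())
v,u=np.argwhere(z>.08).T; r=cv2.minAreaRect(np.float32(on_plane(s,np.c_[u+a,v+b],.09)[:,:2]*1000));print("tab",r)
t=np.radians(11.6);R=np.array([[np.cos(t),-np.sin(t)],[np.sin(t),np.cos(t)]])
L=(W-[522.5,44.3])@R;print("tray-local extents",L.min(0),L.max(0), "tab",(np.array(r[0])-[522.5,44.3])@R)
E
```

```text
clock 12.40 pos [0.4359 0.2959 0.0781] rpy [180.     0.   -79.95] q [ 55.5  17.2 -30.4  -0.  -42.4 -45.5] F [-0.7  0.2 -0.6] open 0.0097 grip 30.0
[0.4345, 0.296, 0.0785, -80] -> [-0.0003  0.0013 -0.0004] turn 0.1 step 0.001
((529.7466430664062, 27.403873443603516), (125.503173828125, 67.73393249511719), 11.565398216247559)
[[595.5, 8.699999809265137], [587.7000122070312, 36.5], [462.70001220703125, 48.29999923706055], [476.1000061035156, -17.0]]
tab ((527.0682983398438, 34.79136657714844), (160.37945556640625, 158.13153076171875), 0.289815753698349)
tray-local extents [-59.04543502 -51.89626623] [66.44601249 15.89592726] tab [  2.56301574 -10.23300589]
```

Converted, -50 degrees is -0.5556.

Call:
shift_gripper(increments=[0, 0, -0.03, 0, 0, 0, 0, -0.09, 0, 0, 0, 0, -0.1, -0.1111, 0, 0, 0, -0.1, -0.2222, 0, 0, 0, -0.1, -0.3333, 0, 0, 0, -0.1, -0.4444, 0, 0, 0, -0.1, -0.5556, 0])

```text
clock: 13.32
tool_pos: [0.4356, 0.2956, 0.1777]
orientation: [180.0, 0.0, -29.6]
force: [0.4, 0.2, -2.6]
opening: 0.0098
gripper_force: 30.0
```

```bash
python3 go.py '[[0.5264,0.0801,0.18,11.6]]'
```

```text
clock 13.32 pos [0.4356 0.2956 0.1777] rpy [ 1.7996e+02  2.0000e-02 -2.9630e+01] q [ 55.5  10.2 -23.9  -0.  -55.9   4.9] F [ 0.4  0.2 -2.6] open 0.0098 grip 30.0
[0.5264, 0.0801, 0.18, 11.6] -> [ 0.1855  0.1425 -0.0022] turn -41.2 step 0.234
```

Converted, -41.2 degrees is -0.4578.

Call:
shift_gripper(increments=[0.035, 0.027, 0, -0.1, 0, 0.07, 0.054, 0, -0.2, 0, 0.11, 0.084, 0, -0.3, 0, 0.15, 0.115, 0, -0.4, 0, 0.175, 0.134, 0, -0.4556, 0, 0.1855, 0.1425, 0, -0.4578, 0, 0.1855, 0.1425, 0, -0.4578, 0, 0.1855, 0.1425, 0, -0.4578, 0])

```text
clock: 14.32
tool_pos: [0.5252, 0.0804, 0.1779]
orientation: [-180.0, 0.0, 11.2]
force: [0.2, 0.1, -2.4]
opening: 0.0096
gripper_force: 30.0
```

```bash
python3 go.py '[[0.5264,0.0801,0.0845,11.6]]'
python3 - <<'E'
from plant import ctrl, eyes, ticket
from h import *
s=eyes.snapshot("side");np.savez("side3.npz",**s); o=ctrl.get_obs()
cv2.imwrite("pics/b2.png",cv2.resize(s["frame"][150:330,230:430,::-1],(600,540)))
# straight face of B (local y=-19) facing the side camera, and its x ends
P=cloud(s).reshape(-1,3)*1000; t=np.radians(o["orientation"][2]+180);R=np.array([[np.cos(t),-np.sin(t)],[np.sin(t),np.cos(t)]])
L=(P[:,:2]-o["tool_pos"][:2]*1000)@R; z=P[:,2]-(o["tool_pos"][2]*1000-78.3)
m=(z>10)&(z<40)&(abs(L[:,1]+19)<8)&(abs(L[:,0])<90)
print(m.sum(),"y med",np.median(L[m,1]),"x ends",np.percentile(L[m,0],[1,99]),"slope",np.degrees(np.polyfit(L[m,0],L[m,1],1)[0]))
E
```

```text
clock 14.32 pos [0.5252 0.0804 0.1779] rpy [-1.7999e+02  1.0000e-02  1.1230e+01] q [ 29.9  10.6 -23.3  -0.  -56.   71.4] F [ 0.2  0.1 -2.4] open 0.0096 grip 30.0
[0.5264, 0.0801, 0.0845, 11.6] -> [0.0011 0.0006 0.0934] turn -0.4 step 0.093
1101 y med -17.370989387627308 x ends [-50.71690625  70.16105365] slope -0.002731694824874588
```

View pics/b2.png

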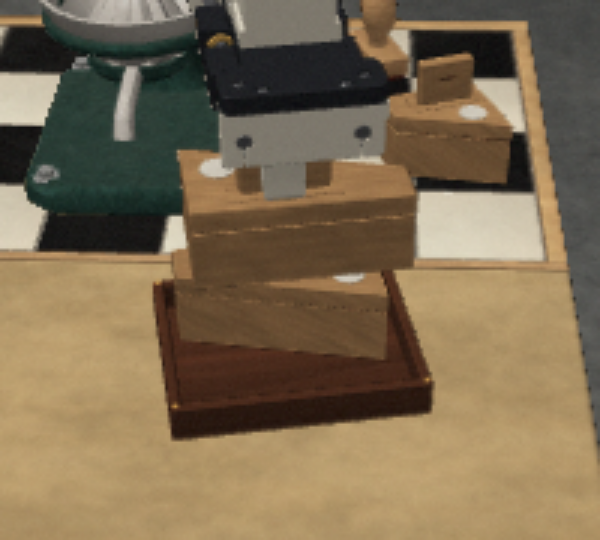

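The carton hangs level over the free half, wide end and dot at (215,165) opposite A's wide end at (350,275), straight side outward. Small correction, then lower.

Converted, -0.4 degrees is -0.0044.

```bash
python3 go.py '[[0.5278,0.0817,0.088,11.6]]'
```

```text
clock 14.38 pos [0.5252 0.0806 0.178 ] rpy [-179.99    0.     11.27] q [ 29.9  10.6 -23.3  -0.  -56.   71.4] F [-0.2 -0.1 -2.9] open 0.0102 grip 30.0
[0.5278, 0.0817, 0.088, 11.6] -> [ 0.0027 -0.0006  0.09  ] turn -0.3 step 0.090
```

Call:
shift_gripper(increments=[0.003, -0.001, 0.01, -0.0044, 0, 0.003, -0.001, 0.03, -0.0044, 0, 0.003, -0.001, 0.06, -0.0044, 0, 0.003, -0.001, 0.075, -0.0044, 0, 0.003, -0.001, 0.084, -0.0044, 0, 0.003, -0.001, 0.088, -0.0044, 0, 0.003, -0.001, 0.089, -0.0044, 0, 0.003, -0.001, 0.089, -0.0044, 0])

```text
clock: 15.38
tool_pos: [0.5286, 0.0815, 0.0896]
orientation: [-180.0, -0.1, 11.7]
force: [0.4, 0.6, -0.8]
opening: 0.0101
gripper_force: 30.0
```

```bash
python3 go.py '[[0.5278,0.0817,0.084,11.6]]'
```

```text
clock 15.38 pos [0.5286 0.0815 0.0896] rpy [-1.7999e+02 -6.0000e-02  1.1660e+01] q [ 29.8  16.9 -28.8   0.  -44.3  71.9] F [ 0.4  0.6 -0.8] open 0.0101 grip 30.0
[0.5278, 0.0817, 0.084, 11.6] -> [-0.0007 -0.0003  0.0056] turn 0.1 step 0.006
```

Call:
shift_gripper(increments=[0, 0, 0.002, 0, 0, 0, 0, 0.003, 0, 0, 0, 0, 0.004, 0, 0, 0, 0, 0.004, 0, 0])

```text
clock: 15.88
tool_pos: [0.5282, 0.0814, 0.085]
orientation: [180.0, 0.0, 11.7]
force: [0.5, 0.2, -1.8]
opening: 0.0098
gripper_force: 30.0
```

Call:
shift_gripper(increments=[0, 0, 0.0005, 0, 0, 0, 0, 0.001, 0, 0, 0, 0, 0.001, 0, 0])

```text
clock: 16.25
tool_pos: [0.5282, 0.0814, 0.0841]
orientation: [180.0, -0.0, 11.7]
force: [0.1, -0.1, -1.2]
opening: 0.0097
gripper_force: 30.0
```

Call:
shift_gripper(increments=[0, 0, 0.0005, 0, 0, 0, 0, 0.001, 0, 0, 0, 0, 0.001, 0, 0])

```text
clock: 16.62
tool_pos: [0.5283, 0.0814, 0.084]
orientation: [180.0, -0.0, 11.7]
force: [-4.4, 0.5, 10.2]
opening: 0.0095
gripper_force: 30.0
```

Contact. Ease, release, rise and back away.

Call:
shift_gripper(increments=[0, 0, -0.0005, 0, 0, 0, 0, -0.001, 0, 0, 0, 0, -0.001, 0, 0.03, 0, 0, -0.001, 0, 0.03, 0, 0, -0.001, 0, 0.03, 0, 0, -0.001, 0, 0.03])

```text
clock: 17.38
tool_pos: [0.5283, 0.0814, 0.084]
orientation: [180.0, 0.0, 11.7]
force: [-0.5, 0.4, 0.3]
opening: 0.0299
gripper_force: 0.0
```

Call:
shift_gripper(increments=[0, 0, -0.03, 0, 0.03, 0, 0, -0.08, 0, 0.03, 0, 0, -0.13, 0, 0.03, -0.05, -0.05, -0.13, 0, 0.03, -0.06, -0.1, -0.13, 0, 0.03, -0.06, -0.16, -0.13, 0, 0.03, -0.06, -0.2, -0.13, 0, 0.03, -0.06, -0.2, -0.13, 0, 0.03])

```text
clock: 18.38
tool_pos: [0.4285, 0.2676, 0.214]
orientation: [-180.0, -0.0, 11.8]
force: [-0.5, -1.5, -1.1]
opening: 0.03
gripper_force: 0.0
```

```bash
python3 - <<'E'
from plant import ctrl, eyes, ticket
import cv2,numpy as np
a=cv2.resize(eyes.snapshot("top")["frame"][180:310,270:400,::-1],(390,390))
b=cv2.resize(eyes.snapshot("side")["frame"][190:320,250:380,::-1],(390,390))
cv2.imwrite("pics/e.png",np.hstack([a,b])); print(ctrl.get_obs()["force"])
E
```

```text
[-1.14664645 -0.46968052 -0.54448241]
```

View pics/e.png

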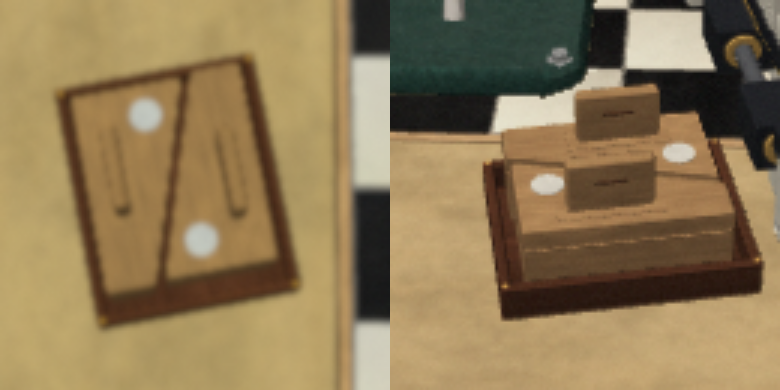

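Both cartons sit nested head to tail with a thin even gap (dots at (145,115) and (201,240)). I'll do a quick flatness check and hand in.

```bash
python3 - <<'E'
from plant import ctrl, eyes, ticket
from h import *
P=cloud(eyes.snapshot("top")); Q=P[195:292,285:375].reshape(-1,3); z=Q[:,2]
m=(z>.045)&(z<.066); k=np.linalg.lstsq(np.c_[Q[m,:2],np.ones(m.sum())],z[m],rcond=None)[0]
t=np.radians(11.6);y=(Q[:,:2]-[.5225,.0443])@[-np.sin(t),np.cos(t)]
for g in(m&(y>.025),m&(y<-.025)):
    c=np.linalg.lstsq(np.c_[Q[g,:2],np.ones(g.sum())],z[g],rcond=None)[0]; print(g.sum(),"z %.4f"%np.median(z[g]),"tilt deg",np.round(np.degrees(c[:2]),1))
    if abs(np.median(z[g])-.056)>.004: print("CHECK"); raise SystemExit
print(ticket.close_job())
E
```

```text
917 z 0.0558 tilt deg [ 0.4 -1.2]
791 z 0.0557 tilt deg [-0.2  1.1]
the job is handed in; nothing more can be done
None
```

Both long cartons are lowered into the tray head to tail, flat and right way up. The short carton was left where it stood, and the job was handed in at about 18.5 s.

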